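Bring the cold light up to its third step

ROBOT

A 6-joint arm with a two-finger parallel gripper is mounted at the origin on a cart in front of the work surface, level with it; the furniture and walls round the work are solid. World frame = base frame: x ahead of the robot, y to its left, z up, the work surface at z = 0. Lengths are in m, angles in rad, forces in N, time in s.
With the tool pointing down it reaches from about 0.275 to 0.875 m from the base axis. Payload 12.5 kg.
Tool frame: the origin (TCP) lies at the very end of the fingers, on their centre line; the grasp point (between the pads) lies 19 mm behind it; z points along the fingers, y is the line along which they close (so a half turn about z gives the same grasp; the last joint's range is limited). The gripper opens to 85 mm and grips with 20 to 120 N. Pads are 22 mm wide; open, the fingers measure 114 mm over their backs; the gripper's body (76 mm by 85 mm) begins 54 mm behind the grasp point. The pads swing forward as they close: fully open they stand 13 mm farther back than shut.
Start: joints at [1.098, 0.351, 1.652, -0, 1.139, -0.085], TCP at [0.208, 0.509, 0.231] pointing down, gripper open.
Joint ranges: [-2.75, 2.75], [-0.79, 2.1], [0.01, 2.65], [-1.57, 4.71], [0.07, 3.14], [-2.87, 2.87]. Speed limits (rad/s): [2.22, 2.22, 2.79, 3.14, 3.14, 3.14].

INTERFACE

Orientations are given as a rotation vector (axis times angle).
In Python, from plant import * gives the robot as it stands. The module is installed in compiled form; this text tells all that it offers.
- The arm moves only by the tool apply_moves, never from a script. Its argument "series" is a list of rows, each an object of numbers: "tx", "ty", "tz": the shift along the tool's x, y, z in m; "wx", "wy", "wz": the turn, a rotation vector about the tool's x, y, z in degrees; "gripper": the opening, from 0 (shut) to 1 (fully open). In form: [{"tx": .., "ty": .., "tz": .., "wx": .., "wy": .., "wz": .., "gripper": ..}, ...]. A call has 1 to 5 rows; each row is the pose to reach, as a shift and turn from the pose commanded when the call began, along the tool's axes at that moment; what a row does not reach only later rows make up. A row lasts 1/8 s, in which the tool goes at most 62.5 mm and 10.7 degrees, less where a joint would pass 70% of its speed; a pose out of reach is approached as far as the arm can. A call with a gripper value outside its range is refused whole. The fingers move at their own pace and stop on an object; "squeeze" is the grip in N (left out, the last holds). Time passes only in rows, so rows that repeat a pose let the fingers close. It gives the time, the measured TCP pose, the force, the opening and the grip force at its end, in the units of the state.
- state(): the state, without advancing time (a new reading comes with each control period).
- read_camera(name): name is "scene" or "top"; returns a dict with "frame" (384x512x3 uint8, blue, green, red), "fx", "fy", "cx", "cy" (pixels), "position" and "orientation" of the camera in the world. Camera axes: x right, y down, z forward; pixel columns grow to the right and rows downward; lengths in m; the calibration is good to about 2 mm. A picture is of the moment at which its call begins. There is no depth.
- sign_off(): hands the job in; it is judged then, once.
Trained networks look in a picture, given as the dict that the camera call returned (one of the last four; its "shot" number tells which), for a name from the list of things; names that differ only in an ending like _2 or _b are one class to them, and where a whole thing is asked for, a point or a joint stands for the part that bears it (a point fixed in the world has none). Each returns a list of dicts, best first, with "conf" (0 to 1); they miss things now and then, are a little off and sometimes report something else, mostly with a low value. They report only what shows in the picture. A call takes as long as a camera call.
- find_in(picture, query): "position" ([column, row] in pixels, amid what is visible of it).
- mark_of(picture, query): "position" ([column, row] in pixels: a listed point, or the origin of a listed thing).
The state is a dict: "time_s": time; "joints": joint angles; "joint_vel": joint speeds; "joint_torque": joint torques, N m; "position": TCP position; "ee_rot": TCP orientation; "contact_force": force on the tool from outside, world axes, zero at the start; "torque": the same for the moment, N m; "gripper_width": finger opening in m; "grasp_force": force on a finger pad.
Only numpy, scipy, OpenCV 4.12 (cv2) and the standard library are available. Lean on these libraries where they do the work, as an engineer would, in place of code of your own. Each camera call takes 0.05 s, during which the arm holds its last target. There are 200 camera calls.

TASK

Light the specimen dish, using fingertip pushes and presses only: first push the attenuator lever on top of the cold-light lamp all the way left to its dark end stop, and with the lever there press the far half of the lamp's rocker switch until it clicks over to on. Then push the lever to the right by three clicks, counting by feel, and leave it resting in that third notch with your fingers clear; never let it slip into the fourth notch, which would bleach the specimen. Do not pinch the lever, be gentle with it, and leave the dish and the other things on the worktop where they are.

Things in the scene. Friction and masses are not known exactly. Their poses are not given: they have to be found in the camera images.
- lamp: Cold-light source: light grey casing fixed to the worktop, 150 mm (its x) by 200 mm (its y), top 88 mm above the worktop. Origin: centre of its underside, z up, x away from the robot, y to the left, turned up to 0.3 rad. On top: left, a black plate (surface at 91.5 mm) with the lever's slot along lamp y and a white bar at each of the six notches; right, the rocker switch.
- gooseneck (a point): Highest point (186 mm above the worktop) of the lamp's dark gooseneck tube, which leaves the far side of the casing, stands wholly between lamp x = 84 and 205 mm, y within 17 mm of 0, and points down on the dish. Keep clear of it. Nothing but lever and rocker stands higher than the casing's top face otherwise.
- lever (a joint): Lever position in its slot, m: 0 = dark end stop (left, lamp's +y), growing to the right (lamp's -y). Ball detents: dark notch 0, notches 1 to 5 at 0.012, 0.024, 0.036 (third), 0.048, 0.060 (right stop). Leaving a notch takes about 5 N, fading to nothing 4 to 6 mm on; a little past half way the lever snaps ahead of the finger into the next notch. Starts in one of notches 1 to 5.
- lever_tab (a point): Centre of the top (118.5 mm above the worktop) of the lever's upright grey finger tab, 24 mm along lamp x, 7 mm thick along lamp y (the way it slides); moves with it. The tab stands on a black foot 20 x 18 mm whose top is at 96 mm. In the lamp's frame it is at x = -30 mm, y = 55 mm minus the joint value; 40 mm are free on both sides of it.
- switch (a joint): Angle of the lamp's rocker switch, rad: 0 = off (near half down and level, far half sloping up), 0.30 = on (far half down and level, near half up). Past 0.15 it snaps over by itself, and stays. Pressing the far half takes 2 to 4 N from above; at the end of its travel it is rigid. Starts off.
- switch_far (a point): Point to press: top of the rocker's far half, 18 mm beyond the hinge line; 102 mm above the worktop when off, 97 mm when on. The black rocker is 50 mm along lamp x, 22 mm along lamp y; hinge line along lamp y at lamp x = -26 mm, centre y = -66 mm. Its bezel (93 mm) lies lower than the pressed half. Fingers that overlap the near half keep it from rising.
- dish: Clear petri dish, 61 mm across, 15 mm high, loose on the worktop under the gooseneck; origin at the centre of its underside. Bystander.
- forceps: Steel forceps, 124 mm long, loose on the robot's side of the lamp, to the left; origin at the centre of the underside. Bystander.
- coverslips: Small white box, 31 x 31 x 19 mm, loose on the robot's side of the lamp, to the right; origin at the centre of the underside. Bystander.
- jar: Specimen jar, 44 mm across, 56 mm high, loose behind the lamp, left of the gooseneck; origin at the centre of its underside. Bystander.
- slide_box: Blue slide box, 175 x 69 x 36 mm, loose beside the left end of the lamp; origin at the centre of its underside. Bystander.
- loupe: Small loupe, 34 x 26 x 14 mm, loose on the worktop near the robot at the left; origin at the centre of its underside. Bystander.
- microscope: Binocular microscope, fixed, 316 x 229 x 434 mm, right of the lamp (its oculars overhang towards the robot); origin near the middle of its foot. Keep clear of it: come to the lamp over the free worktop in front of it, near the robot. Two tall drawer units stand at the left edge of the worktop, more than 0.45 m left of the robot.

How it is judged:
By the outcome, as a careful person would: the job done as asked, in the order asked, and still so for the second after the job is handed in, with the robot touching nothing.
It also fails if it takes over 70 s, if anything falls off the work surface, if the arm or the gripper's body presses on something with over 40 N, if the wrist force passes 120 N, or if a joint passes its speed limit or range.

## Working session

There is one attempt and no reset: what is moved stays moved. The work goes in short steps, Python scripts to look and compute and a tool call to move; the robot and the scene stay as the last step left them, time stands still between calls to the robot, and variables do not carry over. Pictures are saved under pics/ and viewed, at most 10 in all, crops included, and the job is handed in when it is done.

Besides the shell and the picture viewer there is one more tool, called after ">>>" as name(argument=value, ...), one argument or row to a line, values as JSON. apply_moves: Moves the arm, as the interface text tells. Its arguments: {"type":"object","properties":{"series":{"type":"array"},"squeeze":{"type":"number"}},"required":["series"]}

```bash
mkdir -p pics
cat > h.py <<'E'
from plant import *
import numpy as np, cv2
from scipy.spatial.transform import Rotation as R
def rot(o):
    o=np.array(o,float)
    if o.shape==(3,3): return R.from_matrix(o)
    return R.from_rotvec(o) if o.size==3 else R.from_quat(o)
def ray(c,px):
    d=np.array([(px[0]-c['cx'])/c['fx'],(px[1]-c['cy'])/c['fy'],1])
    return np.array(c['position']),rot(c['orientation']).apply(d)
def at_z(c,px,z):
    p,d=ray(c,px); return p+d*(z-p[2])/d[2]
def proj(c,P):
    q=rot(c['orientation']).inv().apply(np.atleast_2d(P)-np.array(c['position']))
    return np.c_[q[:,0]/q[:,2]*c['fx']+c['cx'],q[:,1]/q[:,2]*c['fy']+c['cy']]
E
python3 - <<'E'
from h import *
np.set_printoptions(precision=4,suppress=True)
H=dict(lamp=0,gooseneck=.186,lever_tab=.1185,switch_far=.102,dish=0,coverslips=0,jar=0,microscope=0,slide_box=0)
ims=[]
for n in("scene","top"):
    c=read_camera(n); ims.append(c['frame']); print(n,c['position'],c['orientation'],c['fx'])
    for k,z in H.items():
        for m in mark_of(c,k)[:2]: print(k,np.round(m['position'],1),round(m['conf'],2),at_z(c,m['position'],z))
    cv2.imwrite(f'pics/{n}0.png',c['frame'])
s=state();print(s['position'],s['ee_rot'],s['contact_force'],s['gripper_width'])
E
```

```text
scene [-0.1643 -0.3334  0.7483] [-2.0228  1.0518 -0.5279] 386.656957833597
lamp [253.5 234.7] 0.89 [0.4876 0.1337 0.    ]
gooseneck [279.2 150.6] 0.68 [0.651  0.1604 0.186 ]
lever_tab [244.6 207.6] 0.65 [0.4542 0.1379 0.1185]
switch_far [276.2 216.5] 0.73 [0.4883 0.062  0.102 ]
dish [279.3 196.3] 0.62 [0.6807 0.1704 0.    ]
coverslips [250.7 270.1] 0.57 [0.3761 0.0629 0.    ]
jar [254.  205.1] 0.44 [0.5973 0.2101 0.    ]
microscope [281.1 153.5] 0.17 [0.907  0.3066 0.    ]
slide_box [209.4 211.3] 0.58 [0.4945 0.3029 0.    ]
slide_box [144.2 230.5] 0.19 [0.3217 0.398  0.    ]
top [0.274  0.1185 1.418 ] [-2.1339  2.1382 -0.2188] 488.2081108008291
gooseneck [233.5 135. ] 0.79 [0.6452 0.1617 0.186 ]
switch_far [268.2 201.4] 0.44 [0.4826 0.0689 0.102 ]
dish [214.3 168.5] 0.73 [0.5978 0.2246 0.    ]
coverslips [268.7 236.9] 0.5 [0.3944 0.0643 0.    ]
jar [214.9 166.4] 0.58 [0.6042 0.2229 0.    ]
jar [232.8 133.6] 0.28 [0.7056 0.1704 0.    ]
slide_box [190.9 208.4] 0.78 [0.4782 0.2913 0.    ]
slide_box [232.2 246.4] 0.27 [0.3673 0.1699 0.    ]
[0.2079 0.5092 0.2313] [ 0.6053  3.0827 -0.    ] [ 0.3247 -0.2312  0.1922] 0.08525886723528622
```

Run:
```python
import cv2,numpy as np
t=cv2.imread('pics/top0.png')[110:260,160:300]; s=cv2.imread('pics/scene0.png')[130:290,180:340]
a=cv2.resize(t,(400,428),interpolation=cv2.INTER_CUBIC);b=cv2.resize(s,(400,400),interpolation=cv2.INTER_CUBIC)
o=np.zeros((428,800,3),np.uint8);o[:,:400]=a;o[:400,400:]=b;cv2.imwrite('pics/c0.png',o)
```

```text
(no output)
```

View pics/c0.png

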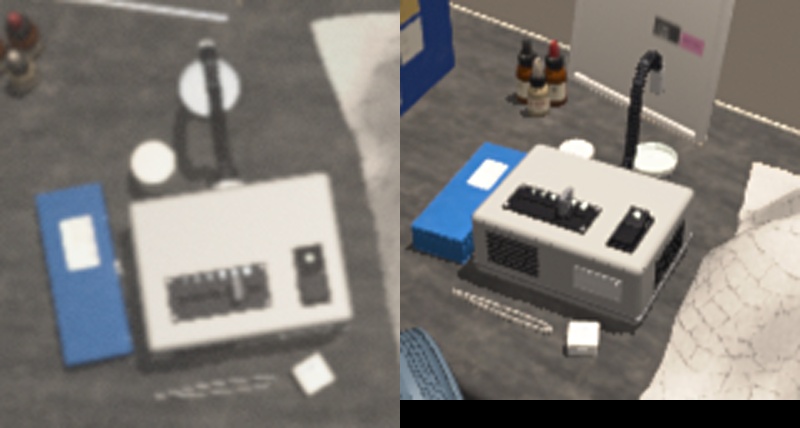

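View pics/scene0.png

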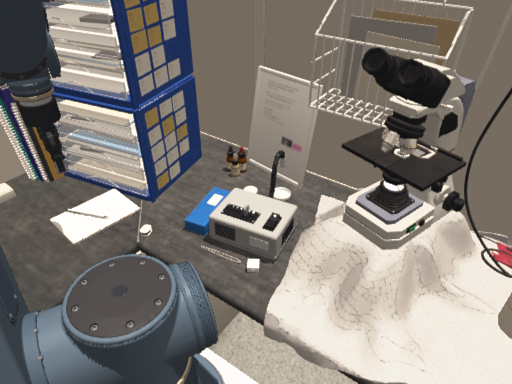

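```bash
cat >> h.py <<'E'
from scipy.optimize import least_squares
def L2W(p,q):
    x,y,a=p[:3];q=np.atleast_2d(q).astype(float);c,s=np.cos(a),np.sin(a)
    return np.c_[x+c*q[:,0]-s*q[:,1],y+s*q[:,0]+c*q[:,1],q[:,2]]
E
python3 - <<'E'
from h import *
np.set_printoptions(precision=4,suppress=True)
C=np.array([[75,100,88],[75,-100,88],[-75,-100,88],[-75,100,88]])/1e3
t=np.array([[133,204],[327,175],[350,318],[152,348]])*[.35,.3505]+[160,110]
s=np.array([[135,146],[292,190],[243,272],[75,213]])*.4+[180,130]
cs=read_camera('scene');ct=read_camera('top')
for nm,L in(('top',[(ct,t)]),('scene',[(cs,s)]),('both',[(ct,t),(cs,s)])):
    r=least_squares(lambda p:np.concatenate([(proj(c,L2W(p,C))-u).ravel() for c,u in L]),[.48,.13,.1])
    print(nm,r.x,np.abs(r.fun).max(),r.fun)
p=r.x
for n,q in dict(goose=[.14,0,.186],sw=[-.008,-.066,.102],hinge=[-.026,-.066,.098]).items():print(n,L2W(p,[q])[0])
for i in range(6):
    P=L2W(p,[[-.03,.055-.012*i,.1185]]);print(i,P[0],proj(ct,P)[0],proj(cs,P)[0])
for c,f in((ct,'t'),(cs,'s')):
    i=c['frame'];u=proj(c,L2W(p,[[-.03,.03,.0915]]))[0].astype(int)
    o=i[u[1]-25:u[1]+25,u[0]-25:u[0]+40];cv2.imwrite(f'pics/{f}1.png',cv2.resize(o,None,fx=8,fy=8,interpolation=cv2.INTER_CUBIC));print(u)
a=cv2.imread('pics/t1.png');b=cv2.imread('pics/s1.png');cv2.imwrite('pics/c1.png',cv2.resize(np.hstack([a,b]),(800,308)))
E
```

```text
top [0.4853 0.1343 0.149 ] 1.9244825019700613 [-1.9245 -1.3794  1.3283 -1.5983  1.9132  1.1536 -1.2876  1.6179]
scene [0.4885 0.1323 0.1703] 2.542673284298843 [ 0.2938 -1.992   2.0609 -1.0283  0.2862  0.5095 -2.5427  1.3351]
both [0.4868 0.1331 0.158 ] 3.2765617287841735 [-1.666  -1.5398  1.4743 -2.3839  2.5491  0.2596 -0.5275  1.3729  0.1758
 -1.9424  1.6286 -0.4696 -0.9255  0.9754 -3.2766  1.198 ]
goose [0.625  0.1551 0.186 ]
sw [0.4892 0.0666 0.102 ]
hinge [0.4715 0.0638 0.098 ]
0 [0.4485 0.1827 0.1185] [226.0549 213.0402] [229.5946 202.5073]
1 [0.4504 0.1708 0.1185] [230.4886 212.3363] [233.603  203.7675]
2 [0.4522 0.159  0.1185] [234.9182 211.633 ] [237.6439 205.0378]
3 [0.4541 0.1471 0.1185] [239.3438 210.9304] [241.7177 206.3185]
4 [0.456  0.1353 0.1185] [243.7652 210.2284] [245.8248 207.6097]
5 [0.4579 0.1234 0.1185] [248.1826 209.5271] [249.9656 208.9115]
[235 212]
[238 213]
```

View pics/c1.png

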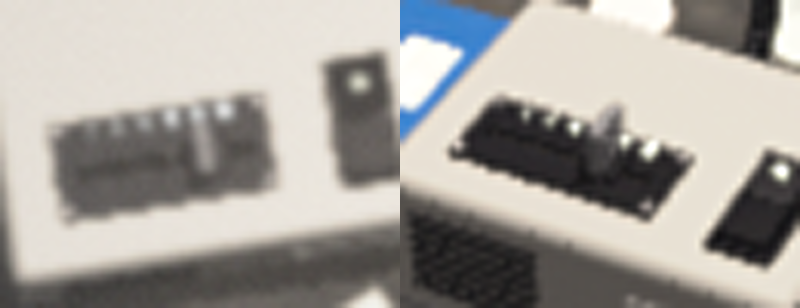

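```bash
cat >> h.py <<'E'
PL=[.4868,.1331,.155]
def plan(lx,ly,z,p=PL):
    s=state();T=R.from_rotvec(s['ee_rot']);d=L2W(p,[[lx,ly,z]])[0]-s['position']
    M=np.array([[-np.sin(p[2]),np.cos(p[2]),0],[np.cos(p[2]),np.sin(p[2]),0],[0,0,-1]]).T
    w=(T.inv()*R.from_matrix(M)).as_rotvec(degrees=True)
    print('shift',np.round(T.inv().apply(d)*1e3,1),'turn',np.round(w,2))
def where(p=PL):
    s=state();d=np.array(s['position'])-[p[0],p[1],0];c,q=np.cos(p[2]),np.sin(p[2])
    f=s['contact_force'];print(s['time_s'],'lamp mm',np.round([1e3*(c*d[0]+q*d[1]),1e3*(-q*d[0]+c*d[1]),1e3*d[2]],2),'F lamp',np.round([c*f[0]+q*f[1],-q*f[0]+c*f[1],f[2]],2))
E
python3 -c "
from h import *
plan(-.03,-.020,.20);where()"
```

```text
shift [-385.  -275.3   31.3] turn [-0.   0.  58.9]
1.1 lamp mm [-217.46  414.6   231.29] F lamp [-0.86  0.58 -0.28]
```

>>> apply_moves(
  series=[
    {"tx":-0.048,"ty":-0.034,"wz":7.4,"gripper":0},
    {"tx":-0.096,"ty":-0.069,"wz":14.8,"gripper":0},
    {"tx":-0.144,"ty":-0.103,"tz":0.004,"wz":22.1,"gripper":0},
    {"tx":-0.192,"ty":-0.138,"tz":0.008,"wz":29.5,"gripper":0},
    {"tx":-0.24,"ty":-0.172,"tz":0.012,"wz":36.8,"gripper":0},
  ],
  squeeze=60,
)

```text
invalid input
```

```bash
python3 -c "
from h import *
plan(-.03,-.020,.20);where()"
```

```text
shift [-385.  -275.3   31.3] turn [-0.   0.  58.9]
1.1 lamp mm [-217.46  414.6   231.29] F lamp [-0.86  0.58 -0.28]
```

>>> apply_moves(
  series=[
    {"tx":-0.048,"ty":-0.034,"tz":0.0,"wx":0,"wy":0,"wz":7.4,"gripper":0},
    {"tx":-0.096,"ty":-0.069,"tz":0.0,"wx":0,"wy":0,"wz":14.8,"gripper":0},
    {"tx":-0.144,"ty":-0.103,"tz":0.004,"wx":0,"wy":0,"wz":22.1,"gripper":0},
    {"tx":-0.192,"ty":-0.138,"tz":0.008,"wx":0,"wy":0,"wz":29.5,"gripper":0},
    {"tx":-0.24,"ty":-0.172,"tz":0.012,"wx":0,"wy":0,"wz":36.8,"gripper":0},
  ],
  squeeze=60,
)

```text
time_s: 1.72
position: [0.3659, 0.2575, 0.2194]
ee_rot: [1.553, 2.731, 0.001]
contact_force: [0.5, 0.7, 0.4]
gripper_width: 0.0002
grasp_force: 0.0
```

```bash
python3 -c "
from h import *
plan(-.03,-.020,.20);where()"
```

```text
shift [-176.2    5.    19.4] turn [ 5.000e-02 -1.000e-02  2.187e+01]
1.725 lamp mm [-100.25  141.62  219.43] F lamp [0.6  0.64 0.38]
```

>>> apply_moves(
  series=[
    {"tx":-0.045,"ty":0.001,"tz":0.005,"wx":0,"wy":0,"wz":5.5,"gripper":0},
    {"tx":-0.09,"ty":0.002,"tz":0.01,"wx":0,"wy":0,"wz":11,"gripper":0},
    {"tx":-0.135,"ty":0.004,"tz":0.015,"wx":0,"wy":0,"wz":16.5,"gripper":0},
    {"tx":-0.176,"ty":0.005,"tz":0.019,"wx":0,"wy":0,"wz":21.9,"gripper":0},
    {"tx":-0.176,"ty":0.005,"tz":0.019,"wx":0,"wy":0,"wz":21.9,"gripper":0},
  ],
)

```text
time_s: 2.35
position: [0.4609, 0.1091, 0.2]
ee_rot: [2.043, 2.386, -0.0]
contact_force: [0.4, 0.2, -0.0]
gripper_width: 0.0001
grasp_force: 0.0
```

Run:
```python
from h import *
plan(-.03,-.020,.105);where()
o=[]
for n in('top','scene'):
    c=read_camera(n);u=proj(c,L2W(PL,[[-.03,.0,.12]]))[0].astype(int)
    for k in('lever_tab','lever'):
        print(n,[(np.round(m['position'],1),round(m['conf'],2)) for m in mark_of(c,'lever_tab')[:1]])
    print(u,proj(c,[state()['position']]))
    o.append(cv2.resize(c['frame'][u[1]-40:u[1]+40,u[0]-40:u[0]+40],(400,400),interpolation=cv2.INTER_CUBIC))
cv2.imwrite('pics/c2.png',np.hstack(o))
```

```text
shift [-0.3 -0.7 95. ] turn [-0.01  0.01 -0.02]
2.35 lamp mm [-29.32 -19.7  200.04] F lamp [ 0.39  0.1  -0.02]
top []
top []
[246 209] [[252.86097639 204.30430621]]
scene [(array([248.9, 207.8]), 0.58)]
scene [(array([248.9, 207.8]), 0.58)]
[248 207] [[254.05574258 184.2341109 ]]
```

View pics/c2.png

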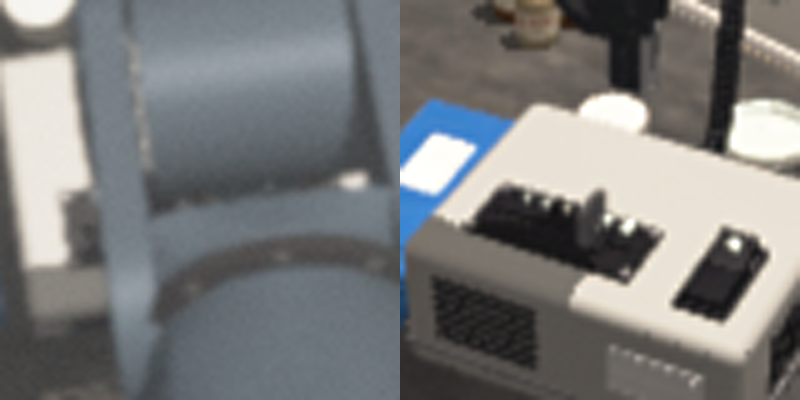

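>>> apply_moves(
  series=[
    {"tx":0,"ty":0,"tz":0.03,"wx":0,"wy":0,"wz":0,"gripper":0},
    {"tx":0,"ty":0,"tz":0.06,"wx":0,"wy":0,"wz":0,"gripper":0},
    {"tx":0,"ty":0,"tz":0.08,"wx":0,"wy":0,"wz":0,"gripper":0},
    {"tx":0,"ty":0,"tz":0.095,"wx":0,"wy":0,"wz":0,"gripper":0},
    {"tx":0,"ty":0,"tz":0.095,"wx":0,"wy":0,"wz":0,"gripper":0},
  ],
)

```text
time_s: 3.28
position: [0.4595, 0.1111, 0.1048]
ee_rot: [-2.037, -2.39, 0.002]
contact_force: [-0.7, 0.1, -0.1]
gripper_width: -0.0
grasp_force: 0.0
```

```bash
python3 -c "
from h import *
where()"
```

```text
3.275 lamp mm [-30.35 -17.52 104.77] F lamp [-0.67  0.18 -0.12]
```

>>> apply_moves(
  series=[
    {"tx":0.003,"ty":0,"tz":0,"wx":0,"wy":0,"wz":0,"gripper":0},
    {"tx":0.006,"ty":0,"tz":0,"wx":0,"wy":0,"wz":0,"gripper":0},
    {"tx":0.009,"ty":0,"tz":0,"wx":0,"wy":0,"wz":0,"gripper":0},
    {"tx":0.012,"ty":0,"tz":0,"wx":0,"wy":0,"wz":0,"gripper":0},
    {"tx":0.014,"ty":0,"tz":0,"wx":0,"wy":0,"wz":0,"gripper":0},
  ],
)

```text
time_s: 3.9
position: [0.4579, 0.1245, 0.1055]
ee_rot: [2.037, 2.39, -0.001]
contact_force: [0.4, -6.5, 2.7]
gripper_width: -0.0002
grasp_force: 3.1
```

```bash
python3 -c "
from h import *
where()"
```

```text
3.9 lamp mm [-29.85  -4.08 105.51] F lamp [-0.55 -6.44  2.65]
```

>>> apply_moves(
  series=[
    {"tx":0.003,"ty":0,"tz":0,"wx":0,"wy":0,"wz":0,"gripper":0},
    {"tx":0.006,"ty":0,"tz":0,"wx":0,"wy":0,"wz":0,"gripper":0},
    {"tx":0.009,"ty":0,"tz":0,"wx":0,"wy":0,"wz":0,"gripper":0},
    {"tx":0.012,"ty":0,"tz":0,"wx":0,"wy":0,"wz":0,"gripper":0},
    {"tx":0.015,"ty":0,"tz":0,"wx":0,"wy":0,"wz":0,"gripper":0},
  ],
)

```text
time_s: 4.53
position: [0.4553, 0.1394, 0.1052]
ee_rot: [2.038, 2.39, -0.001]
contact_force: [0.1, -4.0, 0.4]
gripper_width: -0.0
grasp_force: 1.6
```

```bash
python3 -c "
from h import *
where()"
```

```text
4.525 lamp mm [-30.1   11.09 105.24] F lamp [-0.56 -3.99  0.43]
```

>>> apply_moves(
  series=[
    {"tx":0.003,"ty":0,"tz":0,"wx":0,"wy":0,"wz":0,"gripper":0},
    {"tx":0.006,"ty":0,"tz":0,"wx":0,"wy":0,"wz":0,"gripper":0},
    {"tx":0.009,"ty":0,"tz":0,"wx":0,"wy":0,"wz":0,"gripper":0},
    {"tx":0.012,"ty":0,"tz":0,"wx":0,"wy":0,"wz":0,"gripper":0},
    {"tx":0.015,"ty":0,"tz":0,"wx":0,"wy":0,"wz":0,"gripper":0},
  ],
)

```text
time_s: 5.15
position: [0.453, 0.1545, 0.1053]
ee_rot: [-2.039, -2.39, -0.0]
contact_force: [0.7, -0.3, -0.7]
gripper_width: 0.0
grasp_force: 0.1
```

```bash
python3 -c "
from h import *
where()"
```

```text
5.15 lamp mm [-30.11  26.41 105.27] F lamp [ 0.62 -0.38 -0.73]
```

>>> apply_moves(
  series=[
    {"tx":0.002,"ty":0,"tz":0,"wx":0,"wy":0,"wz":0,"gripper":0},
    {"tx":0.004,"ty":0,"tz":0,"wx":0,"wy":0,"wz":0,"gripper":0},
    {"tx":0.006,"ty":0,"tz":0,"wx":0,"wy":0,"wz":0,"gripper":0},
    {"tx":0.008,"ty":0,"tz":0,"wx":0,"wy":0,"wz":0,"gripper":0},
    {"tx":0.01,"ty":0,"tz":0,"wx":0,"wy":0,"wz":0,"gripper":0},
  ],
)

```text
time_s: 5.78
position: [0.4514, 0.1641, 0.1053]
ee_rot: [2.039, 2.39, -0.0]
contact_force: [1.4, -1.4, 0.9]
gripper_width: 0.0001
grasp_force: 1.0
```

Run:
```python
from h import *
where()
c=read_camera('scene')
print([(np.round(m['position'],1),round(m['conf'],2)) for m in mark_of(c,'lever_tab')[:2]])
for i in range(3):print(proj(c,L2W(PL,[[-.03,.055-.012*i,.1185]])))
```

```text
5.775 lamp mm [-30.14  36.13 105.3 ] F lamp [ 1.12 -1.63  0.93]
[(array([229.1, 203.1]), 0.61)]
[[229.60241233 202.45129961]]
[[233.6033306  203.71876558]]
[[237.63689606 204.99657397]]
```

>>> apply_moves(
  series=[
    {"tx":0.001,"ty":0,"tz":0,"wx":0,"wy":0,"wz":0,"gripper":0},
    {"tx":0.001,"ty":0,"tz":0,"wx":0,"wy":0,"wz":0,"gripper":0},
  ],
)

```text
time_s: 6.12
position: [0.4513, 0.1653, 0.1053]
ee_rot: [-2.038, -2.39, -0.0]
contact_force: [-0.4, 0.5, 0.3]
gripper_width: 0.0001
grasp_force: 0.0
```

>>> apply_moves(
  series=[
    {"tx":0.001,"ty":0,"tz":0,"wx":0,"wy":0,"wz":0,"gripper":0},
    {"tx":0.001,"ty":0,"tz":0,"wx":0,"wy":0,"wz":0,"gripper":0},
  ],
)

```text
time_s: 6.38
position: [0.4511, 0.1662, 0.1053]
ee_rot: [-2.039, -2.39, -0.0]
contact_force: [0.0, -0.3, -0.4]
gripper_width: 0.0
grasp_force: 0.0
```

>>> apply_moves(
  series=[
    {"tx":0.001,"ty":0,"tz":0,"wx":0,"wy":0,"wz":0,"gripper":0},
    {"tx":0.001,"ty":0,"tz":0,"wx":0,"wy":0,"wz":0,"gripper":0},
  ],
)

```text
time_s: 6.62
position: [0.451, 0.1672, 0.1053]
ee_rot: [-2.039, -2.39, -0.0]
contact_force: [0.4, -0.4, -0.7]
gripper_width: -0.0001
grasp_force: 0.0
```

>>> apply_moves(
  series=[
    {"tx":0.001,"ty":0,"tz":0,"wx":0,"wy":0,"wz":0,"gripper":0},
    {"tx":0.001,"ty":0,"tz":0,"wx":0,"wy":0,"wz":0,"gripper":0},
  ],
)

```text
time_s: 6.88
position: [0.4508, 0.1682, 0.1053]
ee_rot: [2.039, 2.39, 0.0]
contact_force: [0.2, -0.2, -0.4]
gripper_width: 0.0002
grasp_force: 0.0
```

>>> apply_moves(
  series=[
    {"tx":0.0007,"ty":0,"tz":0,"wx":0,"wy":0,"wz":0,"gripper":0},
    {"tx":0.0007,"ty":0,"tz":0,"wx":0,"wy":0,"wz":0,"gripper":0},
  ],
)

```text
time_s: 7.12
position: [0.4507, 0.1689, 0.1053]
ee_rot: [2.039, 2.39, 0.0]
contact_force: [0.0, 0.4, 0.4]
gripper_width: -0.0002
grasp_force: 0.0
```

Still free at y≈41; keep feeling for the stop.

>>> apply_moves(
  series=[
    {"tx":0.0007,"ty":0,"tz":0,"wx":0,"wy":0,"wz":0,"gripper":0},
    {"tx":0.0007,"ty":0,"tz":0,"wx":0,"wy":0,"wz":0,"gripper":0},
  ],
)

```text
time_s: 7.38
position: [0.4506, 0.1696, 0.1053]
ee_rot: [2.039, 2.39, 0.0]
contact_force: [0.4, -0.4, 0.7]
gripper_width: -0.0
grasp_force: 0.0
```

>>> apply_moves(
  series=[
    {"tx":0.0007,"ty":0,"tz":0,"wx":0,"wy":0,"wz":0,"gripper":0},
    {"tx":0.0007,"ty":0,"tz":0,"wx":0,"wy":0,"wz":0,"gripper":0},
  ],
)

```text
time_s: 7.62
position: [0.4505, 0.1702, 0.1053]
ee_rot: [-2.039, -2.39, -0.0]
contact_force: [-0.2, -0.2, 0.3]
gripper_width: -0.0003
grasp_force: 0.0
```

>>> apply_moves(
  series=[
    {"tx":0.0007,"ty":0,"tz":0,"wx":0,"wy":0,"wz":0,"gripper":0},
    {"tx":0.0007,"ty":0,"tz":0,"wx":0,"wy":0,"wz":0,"gripper":0},
  ],
)

```text
time_s: 7.88
position: [0.4504, 0.1708, 0.1053]
ee_rot: [2.038, 2.39, -0.0]
contact_force: [0.1, -2.1, -0.4]
gripper_width: 0.0001
grasp_force: 1.2
```

>>> apply_moves(
  series=[
    {"tx":0.0007,"ty":0,"tz":0,"wx":0,"wy":0,"wz":0,"gripper":0},
    {"tx":0.0007,"ty":0,"tz":0,"wx":0,"wy":0,"wz":0,"gripper":0},
  ],
)

```text
time_s: 8.12
position: [0.4503, 0.1712, 0.1053]
ee_rot: [2.038, 2.39, -0.001]
contact_force: [1.7, -5.1, 0.6]
gripper_width: 0.0002
grasp_force: 3.2
```

```bash
python3 -c "
from h import *
where()"
```

```text
8.125 lamp mm [-30.15  43.23 105.31] F lamp [ 0.87 -5.35  0.58]
```

>>> apply_moves(
  series=[
    {"tx":-0.008,"ty":0,"tz":0,"wx":0,"wy":0,"wz":0,"gripper":0},
    {"tx":-0.01,"ty":0,"tz":-0.035,"wx":0,"wy":0,"wz":0,"gripper":0},
    {"tx":-0.05,"ty":0.012,"tz":-0.035,"wx":0,"wy":0,"wz":0,"gripper":0},
    {"tx":-0.09,"ty":0.025,"tz":-0.035,"wx":0,"wy":0,"wz":0,"gripper":0},
    {"tx":-0.108,"ty":0.025,"tz":-0.035,"wx":0,"wy":0,"wz":0,"gripper":0},
  ],
)

```text
time_s: 8.75
position: [0.4926, 0.0673, 0.1403]
ee_rot: [2.041, 2.388, 0.001]
contact_force: [0.3, 0.7, 0.0]
gripper_width: 0.0001
grasp_force: 0.0
```

>>> apply_moves(
  series=[
    {"tx":0,"ty":0,"tz":0.02,"wx":0,"wy":0,"wz":0,"gripper":0},
    {"tx":0,"ty":0,"tz":0.025,"wx":0,"wy":0,"wz":0,"gripper":0},
    {"tx":0,"ty":0,"tz":0.025,"wx":0,"wy":0,"wz":0,"gripper":0},
  ],
)

```text
time_s: 9.12
position: [0.4916, 0.0692, 0.1152]
ee_rot: [-2.038, -2.39, 0.001]
contact_force: [0.5, -0.4, -0.1]
gripper_width: -0.0001
grasp_force: 0.0
```

Run:
```python
from h import *
where()
o=[]
c=read_camera('scene');u=proj(c,L2W(PL,[[-.03,-.0,.12]]))[0].astype(int)
print([(np.round(m['position'],1),round(m['conf'],2)) for m in mark_of(c,'lever_tab')[:1]+mark_of(c,'switch_far')[:1]])
cv2.imwrite('pics/c3.png',cv2.resize(c['frame'][u[1]-40:u[1]+40,u[0]-40:u[0]+60],(700,560),interpolation=cv2.INTER_CUBIC))
```

```text
9.125 lamp mm [ -5.09 -63.83 115.24] F lamp [ 0.44 -0.49 -0.11]
[(array([230.2, 200.9]), 0.64), (array([273.7, 218.4]), 0.7)]
```

View pics/c3.png

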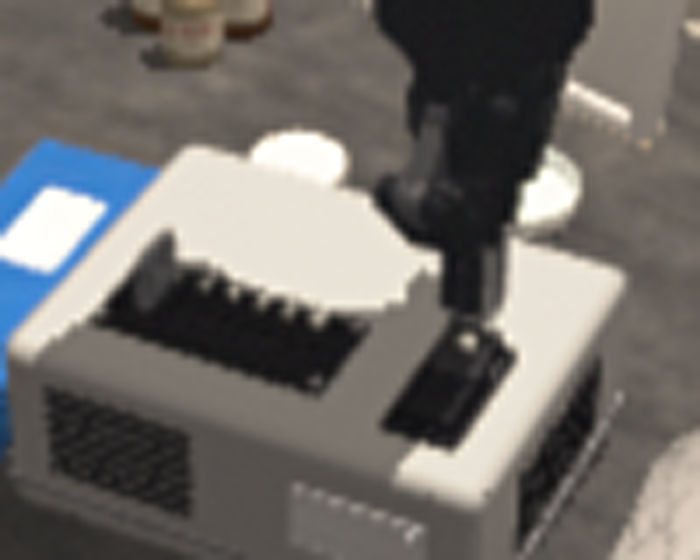

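>>> apply_moves(
  series=[
    {"tx":0,"ty":0,"tz":0.005,"wx":0,"wy":0,"wz":0,"gripper":0},
    {"tx":0,"ty":0,"tz":0.009,"wx":0,"wy":0,"wz":0,"gripper":0},
    {"tx":0,"ty":0,"tz":0.012,"wx":0,"wy":0,"wz":0,"gripper":0},
    {"tx":0,"ty":0,"tz":0.014,"wx":0,"wy":0,"wz":0,"gripper":0},
    {"tx":0,"ty":0,"tz":0.014,"wx":0,"wy":0,"wz":0,"gripper":0},
  ],
)

```text
time_s: 9.9
position: [0.4918, 0.0689, 0.1011]
ee_rot: [-2.038, -2.39, 0.001]
contact_force: [0.2, -0.1, -0.3]
gripper_width: 0.0002
grasp_force: 0.0
```

>>> apply_moves(
  series=[
    {"tx":0,"ty":0,"tz":0.0015,"wx":0,"wy":0,"wz":0,"gripper":0},
    {"tx":0,"ty":0,"tz":0.003,"wx":0,"wy":0,"wz":0,"gripper":0},
    {"tx":0,"ty":0,"tz":0.003,"wx":0,"wy":0,"wz":0,"gripper":0},
  ],
)

```text
time_s: 10.28
position: [0.4918, 0.0688, 0.0981]
ee_rot: [-2.038, -2.39, 0.001]
contact_force: [0.2, 0.2, 0.6]
gripper_width: -0.0001
grasp_force: 0.0
```

>>> apply_moves(
  series=[
    {"tx":0,"ty":0,"tz":0.0007,"wx":0,"wy":0,"wz":0,"gripper":0},
    {"tx":0,"ty":0,"tz":0.001,"wx":0,"wy":0,"wz":0,"gripper":0},
  ],
)

```text
time_s: 10.52
position: [0.492, 0.0689, 0.0973]
ee_rot: [-2.039, -2.39, 0.0]
contact_force: [-0.2, 0.7, 0.5]
gripper_width: 0.0001
grasp_force: 0.0
```

>>> apply_moves(
  series=[
    {"tx":0,"ty":0,"tz":0.0006,"wx":0,"wy":0,"wz":0,"gripper":0},
    {"tx":0,"ty":0,"tz":0.001,"wx":0,"wy":0,"wz":0,"gripper":0},
  ],
)

```text
time_s: 10.78
position: [0.4921, 0.0689, 0.0969]
ee_rot: [2.038, 2.39, 0.0]
contact_force: [-5.1, 0.7, 13.2]
gripper_width: 0.0003
grasp_force: 6.4
```

>>> apply_moves(
  series=[
    {"tx":0,"ty":0,"tz":0.0004,"wx":0,"wy":0,"wz":0,"gripper":0},
    {"tx":0,"ty":0,"tz":0.0006,"wx":0,"wy":0,"wz":0,"gripper":0},
  ],
)

```text
time_s: 11.02
position: [0.4921, 0.0689, 0.0968]
ee_rot: [2.038, 2.39, 0.0]
contact_force: [-5.8, 0.3, 18.8]
gripper_width: -0.0004
grasp_force: 9.4
```

```bash
python3 -c "
from h import *
where()"
```

```text
11.025 lamp mm [ -4.65 -64.25  96.79] F lamp [-5.68  1.17 18.75]
```

>>> apply_moves(
  series=[
    {"tx":0,"ty":0,"tz":-0.03,"wx":0,"wy":0,"wz":0,"gripper":0},
    {"tx":0,"ty":0,"tz":-0.06,"wx":0,"wy":0,"wz":0,"gripper":0},
    {"tx":0.05,"ty":-0.012,"tz":-0.06,"wx":0,"wy":0,"wz":0,"gripper":0},
    {"tx":0.1,"ty":-0.025,"tz":-0.06,"wx":0,"wy":0,"wz":0,"gripper":0},
    {"tx":0.148,"ty":-0.025,"tz":-0.06,"wx":0,"wy":0,"wz":0,"gripper":0},
  ],
)

```text
time_s: 11.65
position: [0.443, 0.2123, 0.1559]
ee_rot: [2.039, 2.39, 0.0]
contact_force: [1.7, -0.1, 0.6]
gripper_width: 0.0004
grasp_force: 0.0
```

Run:
```python
from h import *
where();plan(-.03,.084,.105)
c=read_camera('scene');u=proj(c,L2W(PL,[[-.03,-.0,.12]]))[0].astype(int)
print([(np.round(m['position'],1),round(m['conf'],2)) for m in mark_of(c,'lever_tab')[:1]+mark_of(c,'switch_far')[:1]])
cv2.imwrite('pics/c4.png',cv2.resize(c['frame'][u[1]-40:u[1]+40,u[0]-40:u[0]+60],(700,560),interpolation=cv2.INTER_CUBIC))
```

```text
11.65 lamp mm [-31.09  85.07 155.89] F lamp [ 1.69 -0.36  0.61]
shift [-1.1  1.1 50.9] turn [ 0.   -0.    0.19]
[(array([253. , 232.4]), 0.57), (array([251.1, 269. ]), 0.63)]
```

View pics/c4.png

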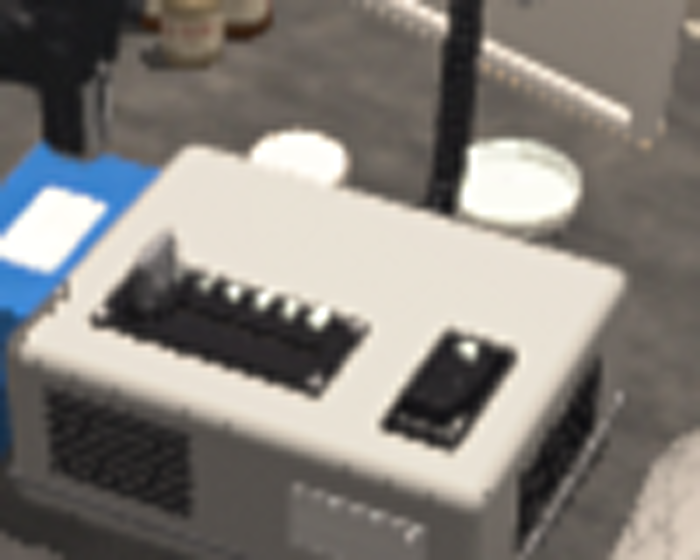

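>>> apply_moves(
  series=[
    {"tx":0,"ty":0.001,"tz":0.02,"wx":0,"wy":0,"wz":0,"gripper":0},
    {"tx":0,"ty":0.001,"tz":0.038,"wx":0,"wy":0,"wz":0,"gripper":0},
    {"tx":0,"ty":0.001,"tz":0.051,"wx":0,"wy":0,"wz":0,"gripper":0},
    {"tx":0,"ty":0.001,"tz":0.051,"wx":0,"wy":0,"wz":0,"gripper":0},
    {"tx":-0.004,"ty":0.001,"tz":0.051,"wx":0,"wy":0,"wz":0,"gripper":0},
  ],
)

```text
time_s: 12.42
position: [0.446, 0.2071, 0.1052]
ee_rot: [2.038, 2.39, 0.001]
contact_force: [0.3, 0.3, 0.5]
gripper_width: -0.0001
grasp_force: 0.0
```

>>> apply_moves(
  series=[
    {"tx":-0.002,"ty":0,"tz":0,"wx":0,"wy":0,"wz":0,"gripper":0},
    {"tx":-0.004,"ty":0,"tz":0,"wx":0,"wy":0,"wz":0,"gripper":0},
    {"tx":-0.004,"ty":0,"tz":0,"wx":0,"wy":0,"wz":0,"gripper":0},
  ],
)

```text
time_s: 12.8
position: [0.4463, 0.2032, 0.1049]
ee_rot: [2.039, 2.39, 0.0]
contact_force: [-0.2, 0.7, -0.8]
gripper_width: -0.0
grasp_force: 0.0
```

```bash
python3 -c "
from h import *
where()"
```

```text
12.8 lamp mm [-29.17  75.53 104.89] F lamp [-0.05  0.74 -0.79]
```

>>> apply_moves(
  series=[
    {"tx":-0.002,"ty":0,"tz":0,"wx":0,"wy":0,"wz":0,"gripper":0},
    {"tx":-0.002,"ty":0,"tz":0,"wx":0,"wy":0,"wz":0,"gripper":0},
  ],
)

```text
time_s: 13.05
position: [0.4465, 0.2013, 0.1047]
ee_rot: [2.039, 2.39, -0.0]
contact_force: [0.3, -0.6, 0.5]
gripper_width: -0.0003
grasp_force: 0.0
```

>>> apply_moves(
  series=[
    {"tx":-0.001,"ty":0,"tz":0,"wx":0,"wy":0,"wz":0,"gripper":0},
    {"tx":-0.001,"ty":0,"tz":0,"wx":0,"wy":0,"wz":0,"gripper":0},
  ],
)

```text
time_s: 13.3
position: [0.4467, 0.2004, 0.1047]
ee_rot: [-2.039, -2.39, 0.0]
contact_force: [0.0, -0.2, 0.0]
gripper_width: 0.0003
grasp_force: 0.0
```

>>> apply_moves(
  series=[
    {"tx":-0.001,"ty":0,"tz":0,"wx":0,"wy":0,"wz":0,"gripper":0},
    {"tx":-0.001,"ty":0,"tz":0,"wx":0,"wy":0,"wz":0,"gripper":0},
  ],
)

```text
time_s: 13.55
position: [0.4469, 0.1993, 0.1047]
ee_rot: [2.039, 2.39, 0.0]
contact_force: [-0.5, 0.0, -0.3]
gripper_width: 0.0002
grasp_force: 0.0
```

>>> apply_moves(
  series=[
    {"tx":-0.001,"ty":0,"tz":0,"wx":0,"wy":0,"wz":0,"gripper":0},
    {"tx":-0.001,"ty":0,"tz":0,"wx":0,"wy":0,"wz":0,"gripper":0},
  ],
)

```text
time_s: 13.8
position: [0.447, 0.1987, 0.1047]
ee_rot: [-2.039, -2.39, -0.001]
contact_force: [-1.0, 4.1, -0.1]
gripper_width: 0.0
grasp_force: 2.2
```

>>> apply_moves(
  series=[
    {"tx":-0.001,"ty":0,"tz":0,"wx":0,"wy":0,"wz":0,"gripper":0},
    {"tx":-0.002,"ty":0,"tz":0,"wx":0,"wy":0,"wz":0,"gripper":0},
    {"tx":-0.003,"ty":0,"tz":0,"wx":0,"wy":0,"wz":0,"gripper":0},
    {"tx":-0.003,"ty":0,"tz":0,"wx":0,"wy":0,"wz":0,"gripper":0},
  ],
)

```text
time_s: 14.3
position: [0.4475, 0.1952, 0.1047]
ee_rot: [2.038, 2.39, -0.001]
contact_force: [0.1, 0.5, -0.1]
gripper_width: 0.0
grasp_force: 0.6
```

>>> apply_moves(
  series=[
    {"tx":-0.001,"ty":0,"tz":0,"wx":0,"wy":0,"wz":0,"gripper":0},
    {"tx":-0.002,"ty":0,"tz":0,"wx":0,"wy":0,"wz":0,"gripper":0},
    {"tx":-0.002,"ty":0,"tz":0,"wx":0,"wy":0,"wz":0,"gripper":0},
  ],
)

```text
time_s: 14.68
position: [0.4478, 0.1932, 0.1046]
ee_rot: [2.038, 2.39, -0.001]
contact_force: [0.9, 0.0, 0.1]
gripper_width: 0.0002
grasp_force: 0.0
```

>>> apply_moves(
  series=[
    {"tx":-0.001,"ty":0,"tz":0,"wx":0,"wy":0,"wz":0,"gripper":0},
    {"tx":-0.002,"ty":0,"tz":0,"wx":0,"wy":0,"wz":0,"gripper":0},
    {"tx":-0.002,"ty":0,"tz":0,"wx":0,"wy":0,"wz":0,"gripper":0},
  ],
)

```text
time_s: 15.05
position: [0.4481, 0.1914, 0.1047]
ee_rot: [2.039, 2.39, -0.0]
contact_force: [0.5, 0.3, -0.5]
gripper_width: 0.0002
grasp_force: 0.0
```

```bash
python3 -c "
from h import *
where()"
```

```text
15.05 lamp mm [-29.21  63.55 104.7 ] F lamp [ 0.52  0.18 -0.54]
```

>>> apply_moves(
  series=[
    {"tx":-0.0015,"ty":0,"tz":0,"wx":0,"wy":0,"wz":0,"gripper":0},
    {"tx":-0.003,"ty":0,"tz":0,"wx":0,"wy":0,"wz":0,"gripper":0},
    {"tx":-0.003,"ty":0,"tz":0,"wx":0,"wy":0,"wz":0,"gripper":0},
  ],
)

```text
time_s: 15.42
position: [0.4486, 0.1884, 0.1047]
ee_rot: [2.039, 2.39, -0.0]
contact_force: [0.2, -0.7, -0.6]
gripper_width: -0.0001
grasp_force: 0.0
```

>>> apply_moves(
  series=[
    {"tx":-0.001,"ty":0,"tz":0,"wx":0,"wy":0,"wz":0,"gripper":0},
    {"tx":-0.001,"ty":0,"tz":0,"wx":0,"wy":0,"wz":0,"gripper":0},
  ],
)

```text
time_s: 15.68
position: [0.4487, 0.1875, 0.1047]
ee_rot: [-2.039, -2.39, 0.0]
contact_force: [-0.7, -1.4, 1.1]
gripper_width: -0.0002
grasp_force: 0.0
```

>>> apply_moves(
  series=[
    {"tx":-0.001,"ty":0,"tz":0,"wx":0,"wy":0,"wz":0,"gripper":0},
    {"tx":-0.001,"ty":0,"tz":0,"wx":0,"wy":0,"wz":0,"gripper":0},
  ],
)

```text
time_s: 15.92
position: [0.4489, 0.1868, 0.1047]
ee_rot: [-2.039, -2.39, -0.001]
contact_force: [-0.6, 4.5, -0.7]
gripper_width: -0.0003
grasp_force: 2.0
```

```bash
python3 -c "
from h import *
where()"
```

```text
15.925 lamp mm [-29.2   58.9  104.71] F lamp [ 0.11  4.51 -0.7 ]
```

>>> apply_moves(
  series=[
    {"tx":-0.0015,"ty":0,"tz":0,"wx":0,"wy":0,"wz":0,"gripper":0},
    {"tx":-0.003,"ty":0,"tz":0,"wx":0,"wy":0,"wz":0,"gripper":0},
    {"tx":-0.0045,"ty":0,"tz":0,"wx":0,"wy":0,"wz":0,"gripper":0},
    {"tx":-0.006,"ty":0,"tz":0,"wx":0,"wy":0,"wz":0,"gripper":0},
    {"tx":-0.007,"ty":0,"tz":0,"wx":0,"wy":0,"wz":0,"gripper":0},
  ],
)

```text
time_s: 16.55
position: [0.45, 0.1793, 0.1047]
ee_rot: [2.038, 2.39, -0.001]
contact_force: [-0.2, -0.1, 0.6]
gripper_width: -0.0001
grasp_force: 0.0
```

>>> apply_moves(
  series=[
    {"tx":-0.0015,"ty":0,"tz":0,"wx":0,"wy":0,"wz":0,"gripper":0},
    {"tx":-0.003,"ty":0,"tz":0,"wx":0,"wy":0,"wz":0,"gripper":0},
    {"tx":-0.003,"ty":0,"tz":0,"wx":0,"wy":0,"wz":0,"gripper":0},
  ],
)

```text
time_s: 16.92
position: [0.4505, 0.1766, 0.1047]
ee_rot: [2.039, 2.39, -0.0]
contact_force: [0.3, 0.6, -0.2]
gripper_width: -0.0003
grasp_force: 0.0
```

>>> apply_moves(
  series=[
    {"tx":-0.001,"ty":0,"tz":0,"wx":0,"wy":0,"wz":0,"gripper":0},
    {"tx":-0.001,"ty":0,"tz":0,"wx":0,"wy":0,"wz":0,"gripper":0},
  ],
)

```text
time_s: 17.18
position: [0.4506, 0.1757, 0.1047]
ee_rot: [2.039, 2.39, -0.0]
contact_force: [-0.2, -0.1, -0.1]
gripper_width: -0.0001
grasp_force: 0.0
```

>>> apply_moves(
  series=[
    {"tx":-0.001,"ty":0,"tz":0,"wx":0,"wy":0,"wz":0,"gripper":0},
    {"tx":-0.001,"ty":0,"tz":0,"wx":0,"wy":0,"wz":0,"gripper":0},
  ],
)

```text
time_s: 17.42
position: [0.4507, 0.175, 0.1047]
ee_rot: [-2.038, -2.39, -0.001]
contact_force: [-0.7, 4.6, 0.3]
gripper_width: 0.0002
grasp_force: 2.1
```

```bash
python3 -c "
from h import *
where()"
```

```text
17.425 lamp mm [-29.16  46.92 104.7 ] F lamp [0.02 4.61 0.34]
```

Notch 2 felt at 46.9 mm, 12 mm on. One more click, in small steps.

>>> apply_moves(
  series=[
    {"tx":-0.001,"ty":0,"tz":0,"wx":0,"wy":0,"wz":0,"gripper":0},
    {"tx":-0.002,"ty":0,"tz":0,"wx":0,"wy":0,"wz":0,"gripper":0},
    {"tx":-0.0035,"ty":0,"tz":0,"wx":0,"wy":0,"wz":0,"gripper":0},
    {"tx":-0.005,"ty":0,"tz":0,"wx":0,"wy":0,"wz":0,"gripper":0},
    {"tx":-0.007,"ty":0,"tz":0,"wx":0,"wy":0,"wz":0,"gripper":0},
  ],
)

```text
time_s: 18.05
position: [0.4519, 0.1674, 0.1047]
ee_rot: [2.038, 2.39, -0.0]
contact_force: [-0.7, 0.4, -0.3]
gripper_width: -0.0001
grasp_force: 0.0
```

>>> apply_moves(
  series=[
    {"tx":0,"ty":0,"tz":0,"wx":0,"wy":0,"wz":0,"gripper":0},
  ],
)

```text
time_s: 18.18
position: [0.4519, 0.1674, 0.1047]
ee_rot: [2.039, 2.39, -0.0]
contact_force: [0.5, 0.2, 0.8]
gripper_width: -0.0002
grasp_force: 0.0
```

Run:
```python
from h import *
where()
c=read_camera('scene')
print([(np.round(m['position'],1),round(m['conf'],2)) for m in mark_of(c,'lever_tab')[:1]])
for i in range(2,5):print(proj(c,L2W(PL,[[-.03,.057-.012*i,.1185]])))
```

```text
18.175 lamp mm [-29.14  39.3  104.66] F lamp [0.54 0.13 0.78]
[(array([243.6, 204. ]), 0.4)]
[[236.96235104 204.78288231]]
[[241.02342871 206.0694064 ]]
[[245.1178942  207.36650754]]
```

>>> apply_moves(
  series=[
    {"tx":0.006,"ty":0,"tz":0,"wx":0,"wy":0,"wz":0,"gripper":0},
    {"tx":0.012,"ty":0,"tz":0,"wx":0,"wy":0,"wz":0,"gripper":0},
    {"tx":0.012,"ty":0,"tz":-0.03,"wx":0,"wy":0,"wz":0,"gripper":0},
    {"tx":0.04,"ty":-0.01,"tz":-0.08,"wx":0,"wy":0,"wz":0,"gripper":0},
    {"tx":0.09,"ty":-0.03,"tz":-0.11,"wx":0,"wy":0,"wz":0,"gripper":0},
  ],
)

```text
time_s: 18.9
position: [0.4084, 0.2528, 0.2169]
ee_rot: [2.04, 2.387, 0.004]
contact_force: [0.2, 0.9, 0.2]
gripper_width: -0.0001
grasp_force: 0.0
```

>>> apply_moves(
  series=[
    {"tx":0.04,"ty":-0.04,"tz":0,"wx":0,"wy":0,"wz":0,"gripper":0},
    {"tx":0.07,"ty":-0.08,"tz":0,"wx":0,"wy":0,"wz":0,"gripper":0},
    {"tx":0.07,"ty":-0.08,"tz":0,"wx":0,"wy":0,"wz":0,"gripper":0},
  ],
)

```text
time_s: 19.27
position: [0.3156, 0.3097, 0.2148]
ee_rot: [-2.034, -2.394, 0.0]
contact_force: [0.7, 0.4, 0.4]
gripper_width: 0.0001
grasp_force: 0.0
```

Run:
```python
from h import *
where();print(np.abs(state()['joint_vel']).max())
o=[]
for n in('top','scene'):
    c=read_camera(n);u=proj(c,L2W(PL,[[-.03,-.01,.12]]))[0].astype(int)
    print(n,[(np.round(m['position'],1),round(m['conf'],2)) for m in mark_of(c,'lever_tab')[:1]])
    print(np.round(proj(c,L2W(PL,[[-.03,.056-.012*i,.1185] for i in(2,3,4)])),1).tolist())
    o.append(cv2.resize(c['frame'][u[1]-25:u[1]+25,u[0]-30:u[0]+35],(400,308),interpolation=cv2.INTER_CUBIC))
cv2.imwrite('pics/c5.png',np.hstack(o))
```

```text
19.275 lamp mm [-141.88  200.93  214.83] F lamp [0.78 0.32 0.43]
0.06393450392077947
top [(array([238.5, 210. ]), 0.64)]
[[234.5, 211.6], [238.9, 211.0], [243.4, 210.3]]
scene [(array([241.6, 204.8]), 0.44)]
[[237.3, 204.9], [241.4, 206.2], [245.5, 207.5]]
```

View pics/c5.png

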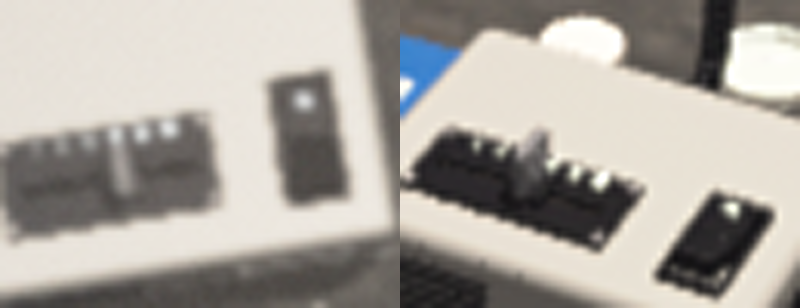

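The tab in the top view (column 122, row 165 of the crop) stands at the fourth bar from the left, with two bars to its right. That is notch 3, and the networks agree in both cameras. The rocker is down on its far half.

```bash
python3 -c "
from plant import *
print(sign_off())"
```

```text
the job is handed in; nothing more can be done
None
```

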